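# Ratchet the nozzle holder home into the injector body

### The arm

A 6-joint arm with a two-finger parallel gripper is mounted at the origin on the work surface. World frame = base frame: x ahead of the robot, y to its left, z up, the work surface at z = 0. Lengths are in m, angles in rad, forces in N, time in s.
With the tool pointing down it reaches from about 0.35 to 0.85 m from the base axis. Payload 8.1 kg.
Tool frame: the origin (TCP) lies midway between the tips of the shut fingers; the grasp point (between the pads) lies 19 mm behind it (robot.grip_point_offset is the distance from the TCP to the grasp point, in m); z points along the fingers, y is the line along which they close (so a half turn about z gives the same grasp; the last joint's range is limited). The gripper opens to 93 mm and grips with 3 to 60 N. Pads are 15 mm wide; open, the fingers measure 128 mm over their backs; the gripper's body (75 mm by 188 mm) begins 65 mm behind the grasp point.
Start: joints at [1.123, 0.13, 1.488, -0, 1.523, -0.085], TCP at [0.213, 0.561, 0.219] pointing down, gripper open.
Joint ranges: [-2.96, 2.96], [-0.89, 2.26], [0.02, 2.5], [-1.34, 4.48], [0, 2.73], [-2.66, 2.66]. Speed limits (rad/s): [2.39, 2.39, 2.79, 3.14, 3.14, 3.14].

### API

Orientations are given as a rotation vector (axis times angle).
In Python, from plant import robot, read_camera, job gives the robot as it stands.
- The arm moves only by the shell command python3 -m inch 'ROWS' [FORCE]. ROWS is JSON, one flat list of numbers, 5 for each row, row after row: the shift along the world's x, y, z in mm, then the turn about the world's z in degrees, then the opening in per cent of the stroke, from 0 (shut) to 100 (fully open). In form: [dx, dy, dz, yaw, hand, dx, dy, dz, yaw, hand, ...]. A call has 1 to 10 rows; each row is the pose to reach, as a shift and turn from the pose commanded when the call began; what a row does not reach only later rows make up. A row lasts 1/12 s, in which the tool goes at most 41.7 mm and 7.16 degrees, less where a joint would pass 70% of its speed; a pose out of reach is approached as far as the arm can. A call with a gripper value outside its range is refused whole. The fingers move at their own pace and stop on an object; FORCE is the grip in N (left out, the last holds). Time passes only in rows, so rows that repeat a pose let the fingers close. It gives the time, the measured TCP pose, the force, the opening and the grip force at its end, in the units of the state.
- robot.read_state(): the state, without advancing time (a new reading comes with each control period).
- read_camera(name): name is "side" or "top"; returns a dict with "image" (480x640x3 uint8, blue, green, red), "K" (3x3 intrinsics, pixels), "extrinsics" (4x4, takes a point from world to camera coordinates). Camera axes: x right, y down, z forward; pixel columns grow to the right and rows downward; lengths in m; the calibration is good to about 2 mm. A picture is of the moment at which its call begins. There is no depth.
- job.close_job(): hands the job in; it is judged then, once.
The state is a dict: "t": time; "q": joint angles; "dq": joint speeds; "joint_torque": joint torques, N m; "tool_pos": TCP position; "orientation": TCP orientation; "force": force on the tool from outside, world axes, zero at the start; "wrist_torque": the same for the moment, N m; "opening": finger opening in m; "gripper_force": force on a finger pad.
Only numpy, scipy, OpenCV 4.12 (cv2) and the standard library are available. Lean on these libraries where they do the work, as an engineer would, in place of code of your own. Each camera call takes 0.05 s, during which the arm holds its last target. There are 200 camera calls.

### The job

Flip the thumb tab on the ratchet handle over to the other side so that the ratchet feeds, then swing the handle back and forth by its knob until the nozzle holder's nose is firmly bedded on the seal inside the injector body: stop at a steady push of about 14 N on the knob, and take care, because a push of some 20 N crushes the seal. Feed the holder only with the handle, leave the tab on the feeding side, leave the nose pressed on its seal, do not disturb the loose parts on the plate, and let go at the end.

Things in the scene. Friction and masses are not known exactly. Their poses are not given: they have to be found in the camera images.
- plate: Ground steel test plate, 310 x 480 x 15 mm, fixed to the bench, turned up to 0.25 rad either way. Origin at bench height straight below the ratchet's axle; the slab spans x -120 to +190 mm and y -240 to +240 mm in its own frame. Its +y is the slide's feed direction; its -x (towards the robot) is where the centred ratchet handle points.
- axle (a point): Top of the upright ratchet axle, 77 mm above the bench: the turning centre of handle and toothed wheel.
- handle (a joint): Handle angle about the axle, rad: 0 along the plate's -x, positive anticlockwise from above, stops at +-0.72. Flat steel bar 22 mm wide, top 65 mm above the bench, knob 150 mm out. With the tab on the feeding side, anticlockwise swings (knob towards the plate's -y) drive the wheel; clockwise ones click back idle over 16 teeth, so up to 0.39 rad of each swing is lost before a tooth is caught.
- knob (a point): Middle of the black upright knob on the handle's end: cylinder 22 mm across, 65 to 120 mm above the bench, 150 mm from the axle, not spinning; the point is 95 mm up. Push on it: about 1 N swings the handle idle, 3 to 5 N feeds the holder freely; once the nose meets the seal it climbs by 0.5 to 1 N per mm of knob travel. 14 N held bears with 58 to 85 N on the seal.
- pawl (a joint): Angle of the rocking direction pawl relative to the handle, rad, positive anticlockwise from above. It snaps over centre to either side, stops at +-0.24; it may rest at only +-0.10 while its tip stands on a tooth. Negative (the start) = reverse, pulls the holder back; positive = feeding. Its pivot is on the handle 46 mm from the axle.
- tab (a point): Thumb tab of the pawl: upright dark steel tab, 12 mm along the handle x 8 mm, 69 to 103 mm above the bench, 80 mm from the axle; the point is on its axis 90 mm up. It travels 8 mm to each side of the handle's middle line; feeding = pushed anticlockwise (towards the plate's -y if the handle is centred). It snaps over at about 1 N; some 2 N begin to swing the handle too.
- wheel: Toothed steel ratchet wheel with its pinion under the handle's head, 63 mm in diameter, from 20 to 52 mm above the bench, on the axle; not to be touched. Its origin lies on the axle at bench height.
- holder: Moving nozzle holder: grey block 52 x 60 x 46 mm on the slide rail, with a rack bar and a steel nose pointing along the plate's +y. Each rad of driven handle swing feeds it 24 mm along the plate's +y. Its origin starts at the plate's origin and moves with it. Its black locking thumb knob on the far side is already slack: leave it.
- nose (a point): Tip of the holder's 14 mm thick steel nose, 58 mm above the bench, on the line of the injector's bore.
- stand: Fixed stand with the black injector body lying along the plate's y, its 22 mm bore facing the nose. Origin on the plate's top below the mouth of the bore, y along the bore inwards. A seal sits 11 to 18 mm inside the bore, at a depth that cannot be seen; it gives 1 mm per 40 N, must take at least 40 N in bedding and is crushed at 110 N.
- mouth (a point): Centre of the mouth of the injector's bore, 58 mm above the bench.
- connector: Bystander: loose brass quick connector, 26 mm across, 48 mm tall, standing on the plate. Origin at the centre of its underside.
- shield: Bystander: loose clear acrylic shield block, 22 x 60 x 50 mm tall, on the plate. Origin at the centre of its underside.
- adapter: Bystander: loose steel adapter box with a latch on its lid, 50 x 75 x 49 mm, on the plate beyond the rail. Origin at the centre of its underside.

How it is judged:
By the outcome, as a careful person would: the job done as asked, in the order asked, and still so for the second after the job is handed in, with the robot touching nothing.
It also fails if it takes over 64 s, if anything falls off the work surface, if the arm or the gripper's body presses on something with over 40 N, if the wrist force passes 120 N, or if a joint passes its speed limit or range.

## Working session

There is one attempt and no reset: what is moved stays moved. The work goes in short steps, Python scripts to look and compute and a shell command to move; the robot and the scene stay as the last step left them, time stands still between calls to the robot, and variables do not carry over. Pictures are saved under pics/ and viewed, at most 12 in all, crops included, and the job is handed in when it is done.

```bash
mkdir -p pics; ls
python3 - <<'E'
from plant import robot, read_camera
import cv2
for n in("top","side"):
    c=read_camera(n); cv2.imwrite(f"pics/{n}0.png",c["image"]); print(n,c["K"].tolist(),c["extrinsics"].round(4).tolist())
print(robot.read_state())
E
```

```text
pics
top [[442.6556523858944, 0.0, 318.6151777885452], [0.0, 442.6556523858944, 242.4465335503188], [0.0, 0.0, 1.0]] [[-0.0221, -0.9998, -0.0008, 0.0743], [-0.9945, 0.022, -0.1022, 0.6418], [0.1022, -0.0015, -0.9948, 0.6784], [0.0, 0.0, 0.0, 1.0]]
side [[580.1404749198106, 0.0, 330.7301403440424], [0.0, 580.1404749198106, 238.82700226104038], [0.0, 0.0, 1.0]] [[-0.7839, -0.6207, 0.0184, 0.5469], [-0.4443, 0.54, -0.7148, 0.312], [0.4337, -0.5685, -0.6991, 0.6611], [0.0, 0.0, 0.0, 1.0]]
{'t': 0.1, 'q': array([ 1.12260928e+00,  1.31082823e-01,  1.48918561e+00,  1.64045662e-05,
        1.52299119e+00, -8.54076505e-02]), 'dq': array([ 0.00187446,  0.00110259, -0.00271418, -0.00089012, -0.00121046,
        0.00127602]), 'joint_torque': array([-7.15845363e-04, -5.61340249e+01, -4.93098521e+01,  7.68561359e-02,
        2.91188259e-02, -1.23060977e-04]), 'tool_pos': array([0.21267705, 0.56048901, 0.21768567]), 'orientation': array([-5.66651688e-01, -3.08960248e+00,  2.51866481e-03]), 'force': array([-1.06996431,  0.26307574, -0.31138387]), 'wrist_torque': array([ 0.00770241,  0.02104428, -0.00333993]), 'gripper_force': 0.0, 'opening': 0.09316399226696351}
```

View pics/top0.png

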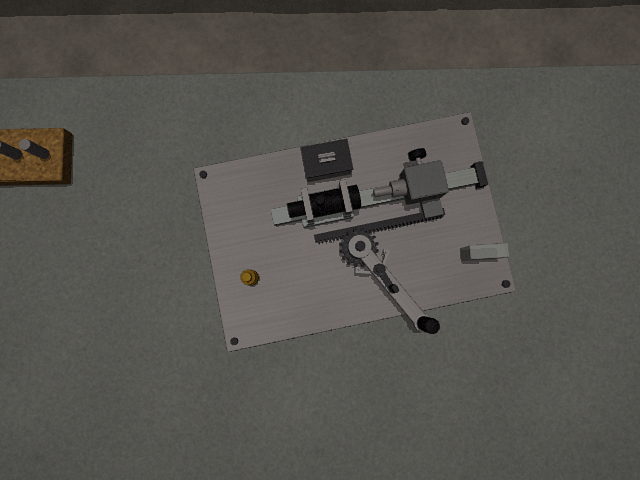

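View pics/side0.png

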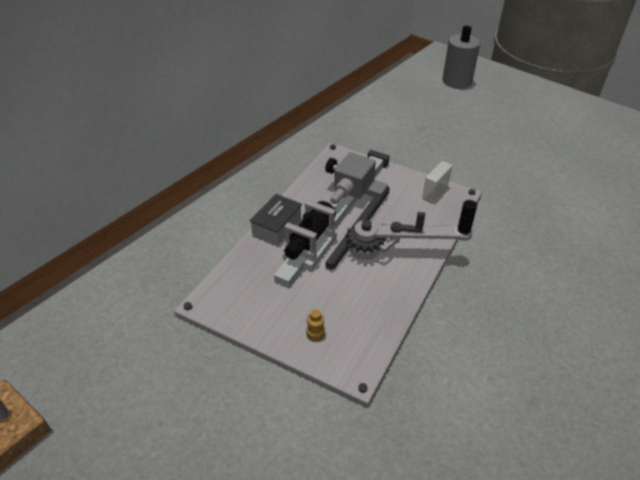

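The top view shows the axle near (360,246), the knob near (429,325) and the tab near (392,288). The holder is at (424,181) and the bore mouth near (358,198). The brass connector is at (249,277) and the shield at (488,251). I'll enlarge this area.

```bash
cat > h.py <<'E'
import numpy as np, cv2
from plant import robot, read_camera
def ray(c,uv,z):
    "world point at height z seen at pixel uv"
    R=c["extrinsics"][:3,:3];t=c["extrinsics"][:3,3]
    d=R.T@np.linalg.solve(c["K"],[*uv,1]);o=-R.T@t
    return o+d*(z-o[2])/d[2]
def proj(c,p):
    q=c["K"]@(c["extrinsics"]@[*p,1])[:3]; return q[:2]/q[2]
def crop(c,name,x,y,w,h,s):
    cv2.imwrite(f"pics/{name}.png",cv2.resize(c["image"][y:y+h,x:x+w],None,fx=s,fy=s,interpolation=cv2.INTER_CUBIC))
E
python3 - <<'E'
from h import *
c=read_camera("top"); crop(c,"t1",320,200,130,140,4)
P=[ray(c,p,.015) for p in((195,167),(471,113),(515,291),(229,351))]
for p in P: print(p.round(4))
for a,b in((1,0),(2,3)): d=P[b]-P[a]; print(np.arctan2(d[1],d[0])-np.pi/2, np.hypot(*d[:2]))
for a,b in((3,0),(2,1)): d=P[b]-P[a]; print(np.arctan2(d[1],d[0]), np.hypot(*d[:2]))
E
```

```text
[0.7769 0.2646 0.015 ]
[ 0.8604 -0.2035  0.015 ]
[ 0.5586 -0.2579  0.015 ]
[0.473 0.208 0.015]
0.17635643094258358 0.47545607132995177
0.18172940007126415 0.4736987285945161
0.18413544902167597 0.3091789015402852
0.17844661952284957 0.3066250603031389
```

View pics/t1.png

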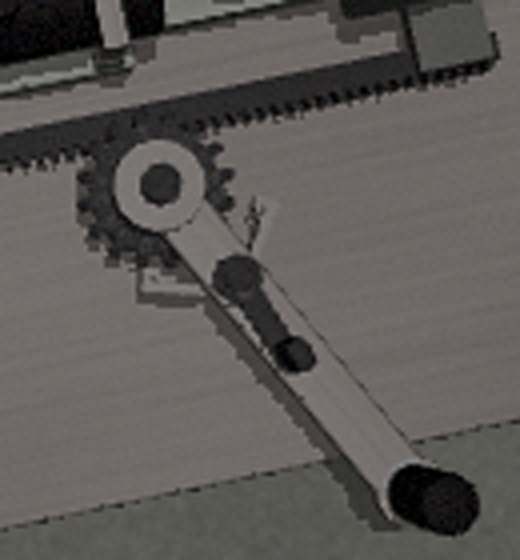

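The crop puts the axle top at about (360.2,246), the knob top at (433,325.7) and the tab top at (394.5,288.7). The tab sits on the lower-left (clockwise) side of the handle.

Run:
```python
from h import *
c=read_camera("top")
A=ray(c,(360.25,246),.077);K=ray(c,(433,325.7),.12);T=ray(c,(394.5,288.7),.103)
yaw=.18
for n,p in zip("AKT",(A,K,T)): print(n,p.round(4))
for p in(K,T):
    d=p-A; print(np.hypot(*d[:2]), np.arctan2(-d[1],-d[0]), np.arctan2(-d[1],-d[0])-yaw)
M=ray(c,(360,197),.058);print("mouth-ish",M)
R=np.array([[np.cos(yaw),-np.sin(yaw)],[np.sin(yaw),np.cos(yaw)]])
for n,uv,z in(("conn",(249,277),.05),("shield",(496,250),.065),("nose",(374,192),.058),("mouth",(360,197),.058)): p=ray(c,uv,z);print(n,p.round(4),(R.T@(p-A)[:2]).round(4))
th=.0
from plant import robot
print(robot.read_state()["tool_pos"])
```

```text
A [ 0.632  -0.0024  0.077 ]
K [ 0.5152 -0.0953  0.12  ]
T [ 0.5671 -0.047   0.103 ]
0.14924231538034013 0.6718947262366232 0.49189472623662317
0.07874114226159905 0.6021791436843424 0.42217914368434245
mouth-ish [ 0.71084867 -0.00623448  0.058     ]
conn [0.5899 0.1696 0.05  ] [-0.0106  0.1767]
shield [ 0.6224 -0.2111  0.065 ] [-0.0468 -0.2036]
nose [ 0.7183 -0.0284  0.058 ] [ 0.0802 -0.0411]
mouth [ 0.7108 -0.0062  0.058 ] [ 0.0769 -0.0179]
[0.21275607 0.56061351 0.2179455 ]
```

```bash
python3 -m inch '[168,-294,0,-15,0,168,-294,0,-15,0,168,-294,0,-15,0,168,-294,0,-15,0,168,-294,0,-15,0,168,-294,0,-15,0,168,-294,0,-15,0,168,-294,0,-15,0,168,-294,0,-15,0,168,-294,0,-15,0]'; python3 -m inch '[168,-294,0,-15.8,0,168,-294,0,-15.8,0,168,-294,0,-15.8,0,168,-294,0,-15.8,0,168,-294,0,-15.8,0,168,-294,0,-15.8,0,168,-294,0,-15.8,0,168,-294,0,-15.8,0,168,-294,0,-15.8,0,168,-294,0,-15.8,0]'
```

```text
t: 1.03
tool_pos: [0.382, 0.2649, 0.2186]
orientation: [0.972, 2.987, -0.0]
force: [-0.1, 0.4, 0.1]
opening: 0.0308
gripper_force: 0.0
t: 1.87
tool_pos: [0.5497, -0.0277, 0.2179]
orientation: [-1.369, -2.826, 0.0]
force: [-0.0, -0.3, 0.0]
opening: 0.0002
gripper_force: 0.0
```

```bash
python3 -m inch '[0,0,-40,0,0,0,0,-80,0,0,0,0,-110,0,0,0,0,-130,0,0,0,0,-140,0,0,0,0,-140,0,0]'; python3 -m inch '[2,-2.5,0,0,0,4,-5,0,0,0,6,-7.5,0,0,0,8,-10,0,0,0,8,-10,0,0,0]'
python3 - <<'E'
from h import *
c=read_camera("side"); crop(c,"s1",340,130,160,140,4)
E
```

```text
t: 2.37
tool_pos: [0.5466, -0.0246, 0.0759]
orientation: [-1.362, -2.825, 0.002]
force: [-0.7, 0.0, -0.1]
opening: 0.0005
gripper_force: 0.0
t: 2.78
tool_pos: [0.5583, -0.0378, 0.08]
orientation: [1.367, 2.826, 0.001]
force: [-1.1, 0.1, 0.4]
opening: 0.0006
gripper_force: 0.2
```

View pics/s1.png

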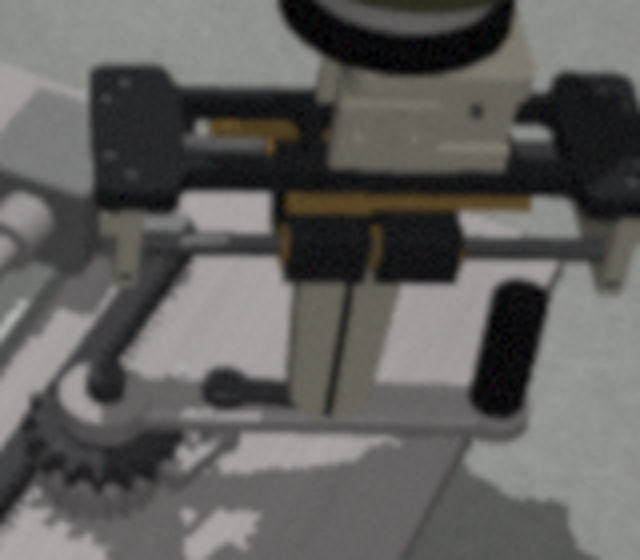

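The closed fingers stand just beside the tab on its clockwise side. Next I push it over.

```bash
python3 -m inch '[1.2,-1.6,0,0,0,2.5,-3.1,0,0,0,3.7,-4.7,0,0,0,5,-6.3,0,0,0,6.2,-7.8,0,0,0,7.5,-9.4,0,0,0,8.4,-10.6,0,0,0,8.4,-10.6,0,0,0]'; python3 -m inch '[-12,16,0,0,0,-12,16,0,0,0,-12,16,40,0,0,-12,16,80,0,0,-12,16,80,0,0]'
python3 - <<'E'
from h import *
c=read_camera("side"); crop(c,"s2",340,130,160,140,4)
c=read_camera("top"); crop(c,"t2",320,200,130,140,4)
E
```

```text
t: 3.5
tool_pos: [0.5654, -0.0478, 0.0786]
orientation: [-1.367, -2.828, -0.0]
force: [-0.4, 0.2, 0.8]
opening: 0.0001
gripper_force: 0.4
t: 3.92
tool_pos: [0.5581, -0.0325, 0.1676]
orientation: [1.361, 2.818, 0.005]
force: [1.6, -0.8, 2.0]
opening: 0.0007
gripper_force: 0.0
```

View pics/s2.png

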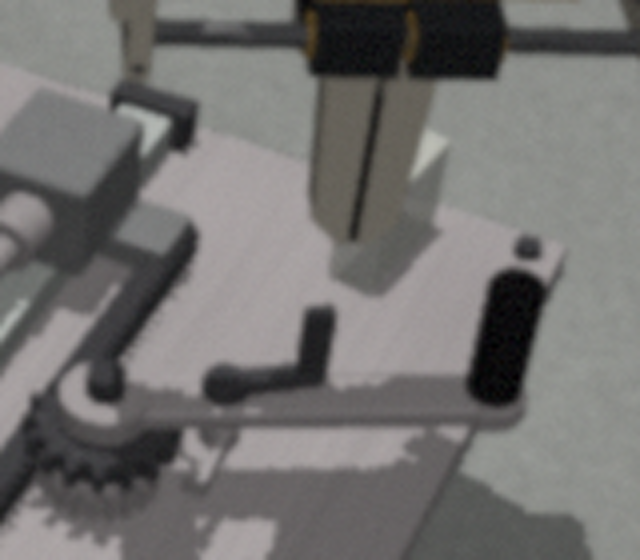

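The tab now leans to the far (feeding) side of the handle, with its top at crop (320,310). The knob top is at crop (516,280).

Run:
```python
from h import *
c=read_camera("side")
A=np.array([.632,-.0024])
for n,uv,z in(("K",(469,200.5),.12),("T",(420,207.5),.103),("A",(340+108/4,130+362/4),.077)):
    p=ray(c,uv,z)[:2];d=p-A;print(n,p.round(4),np.hypot(*d).round(4),np.arctan2(-d[1],-d[0]).round(3))
a=proj(c,[.5152,-.0953,.12]);print(a)
for w in np.arange(.672,-.6,-.12):
    print(w.round(3),(A-.15*np.array([np.cos(w),np.sin(w)])).round(4))
```

```text
K [ 0.5175 -0.0981] 0.1492 0.696
T [ 0.5739 -0.0563] 0.0792 0.748
A [ 0.6338 -0.0062] 0.0042 2.014
[469.47022161 202.09974372]
0.672 [ 0.5146 -0.0958]
0.552 [ 0.5043 -0.0811]
0.432 [ 0.4958 -0.0652]
0.312 [ 0.4892 -0.0484]
0.192 [ 0.4848 -0.031 ]
0.072 [ 0.4824 -0.0132]
-0.048 [0.4822 0.0048]
-0.168 [0.4841 0.0227]
-0.288 [0.4882 0.0402]
-0.408 [0.4943 0.0571]
-0.528 [0.5024 0.0732]
```

View pics/t2.png

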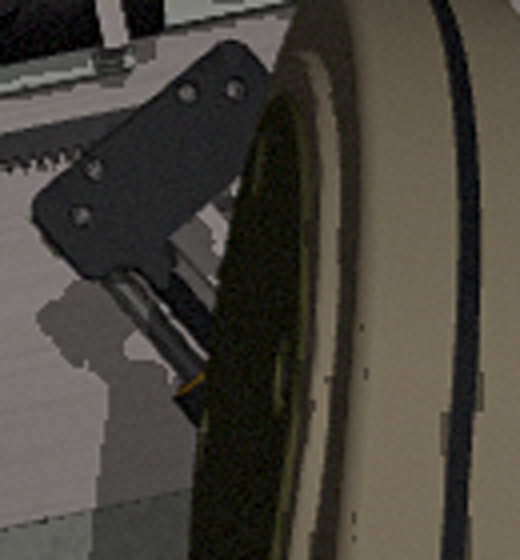

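The arm hides the handle in this top view, so it adds nothing. The side view already confirms the flip.

```bash
python3 -m inch '[0,0,0,-45,45,0,0,0,-45,45,0,0,0,-45,45,0,0,0,-45,45,0,0,0,-45,45,0,0,0,-45,45,0,0,0,-45,45]';python3 -m inch '[0,0,0,-44.5,45,0,0,0,-44.5,45,0,0,0,-44.5,45,0,0,0,-44.5,45,0,0,0,-44.5,45,0,0,0,-44.5,45,0,0,0,-44.5,45]'
python3 -c "
from plant import robot
s=robot.read_state();print(s['q'].round(3),s['tool_pos'],s['orientation'])"
```

```text
t: 4.65
tool_pos: [0.5522, -0.0317, 0.1565]
orientation: [-2.352, -2.08, 0.003]
force: [-0.5, -0.4, -0.2]
opening: 0.0406
gripper_force: 0.0
t: 5.23
tool_pos: [0.5522, -0.0317, 0.1564]
orientation: [-2.965, -1.034, 0.005]
force: [0.2, 0.1, -0.5]
opening: 0.0418
gripper_force: 0.0
[-0.15   0.045  1.693 -0.     1.407  0.75 ] [ 0.55218767 -0.03166184  0.15643901] [-2.96491301 -1.03447316  0.00462267]
```

```bash
python3 -m inch '[-18,-32,0,0,45,-36,-65,0,0,45,-36,-65,0,0,45,-36,-65,-30,0,45,-36,-65,-55,0,45,-36,-65,-70,0,45,-36,-65,-70,0,45,-36,-65,-70,0,31,-36,-65,-70,0,31,-36,-65,-70,0,31]'
python3 - <<'E'
from h import *
c=read_camera("side"); crop(c,"s3",340,110,160,140,4)
s=robot.read_state();print(s['tool_pos'],s['force'],s['opening'])
E
```

```text
t: 6.07
tool_pos: [0.5183, -0.0968, 0.0899]
orientation: [2.961, 1.046, 0.002]
force: [-0.2, 0.7, -0.3]
opening: 0.03
gripper_force: 0.0
[ 0.51841854 -0.09687167  0.09011828] [ 0.30407294  0.71300633 -0.43365335] 0.029378559398583557
```

View pics/s3.png

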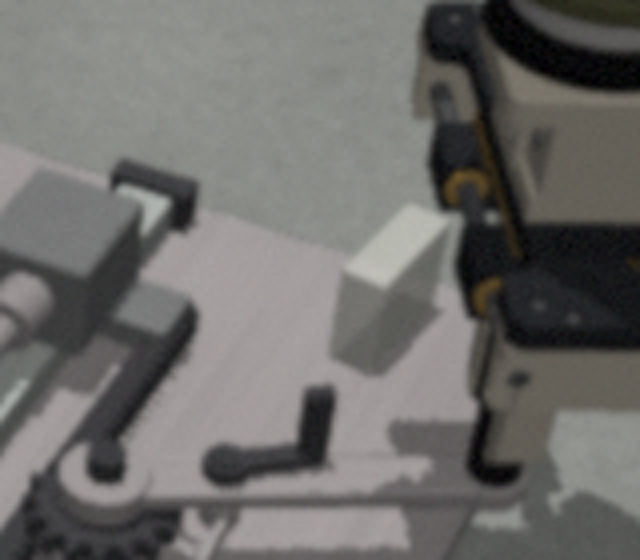

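The fingers straddle the knob, and the tab stands on the feeding side. I'll work out the arc rows.

Run:
```python
import numpy as np
p=lambda w:-150*np.array([np.cos(w),np.sin(w)])
def arc(a,b,n):
    print([[*map(float,(p(w)-p(a)).round(1)),float(np.degrees(w-a).round(1))] for w in np.linspace(a,b,n+1)[1:]])
arc(.69,-.49,10); arc(-.49,.69,10)
```

```text
[[-10.4, 14.3, -6.8], [-19.1, 29.7, -13.5], [-25.9, 46.0, -20.3], [-30.8, 63.0, -27.0], [-33.6, 80.5, -33.8], [-34.3, 98.2, -40.6], [-32.9, 115.8, -47.3], [-29.5, 133.2, -54.1], [-24.1, 150.0, -60.8], [-16.7, 166.1, -67.6]]
[[-7.4, -16.1, 6.8], [-12.8, -32.9, 13.5], [-16.3, -50.3, 20.3], [-17.6, -67.9, 27.0], [-16.9, -85.6, 33.8], [-14.1, -103.0, 40.6], [-9.3, -120.1, 47.3], [-2.5, -136.4, 54.1], [6.2, -151.8, 60.8], [16.7, -166.1, 67.6]]
```

```bash
python3 -m inch '[-10.4,14.3,0,-6.8,31,-19.1,29.7,0,-13.5,31,-25.9,46,0,-20.3,31,-30.8,63,0,-27,31,-33.6,80.5,0,-33.8,31,-34.3,98.2,0,-40.6,31,-32.9,115.8,0,-47.3,31,-29.5,133.2,0,-54.1,31,-24.1,150,0,-60.8,31,-16.7,166.1,0,-67.6,31]'; python3 -m inch '[0,0,0,0,31,0,0,0,0,31]'
python3 - <<'E'
from h import *
c=read_camera("top"); cv2.imwrite("pics/t3.png",cv2.resize(c["image"][120:360,260:500],None,fx=2.5,fy=2.5))
s=robot.read_state();print(s['tool_pos'],s['force'],s['q'])
E
```

```text
t: 6.95
tool_pos: [0.5013, 0.0703, 0.09]
orientation: [-3.041, 0.787, -0.003]
force: [0.5, -1.2, -0.1]
opening: 0.0288
gripper_force: 0.7
t: 7.12
tool_pos: [0.5013, 0.0699, 0.0896]
orientation: [-3.045, 0.77, -0.002]
force: [-0.4, 0.8, 0.4]
opening: 0.0287
gripper_force: 0.4
[0.50103916 0.06939746 0.08935289] [-0.32985122  0.39964111  0.52984893] [ 3.63236481e-02 -2.32909028e-02  1.88997837e+00 -1.21599394e-04
  1.27374972e+00  2.10236088e+00]
```

View pics/t3.png

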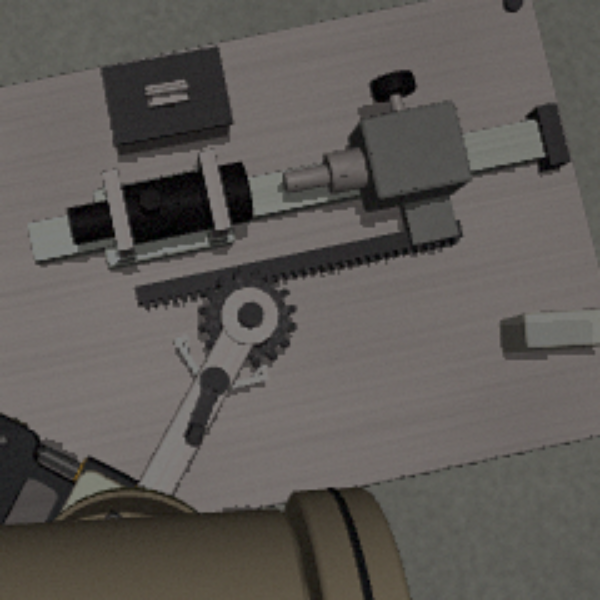

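The handle is swung clockwise and the holder has not moved: nose tip at (285,180), mouth at (248,190) in the crop. Now the driving swing.

```bash
python3 -m inch '[-7.4,-16.1,0,6.8,31,-12.8,-32.9,0,13.5,31,-16.3,-50.3,0,20.3,31,-17.6,-67.9,0,27,31,-16.9,-85.6,0,33.8,31,-14.1,-103,0,40.6,31,-9.3,-120.1,0,47.3,31,-2.5,-136.4,0,54.1,31,6.2,-151.8,0,60.8,31,16.7,-166.1,0,67.6,31]'; python3 -m inch '[0,0,0,0,31,0,0,0,0,31]'
python3 - <<'E'
from h import *
c=read_camera("top"); cv2.imwrite("pics/t4.png",cv2.resize(c["image"][120:360,260:500],None,fx=2.5,fy=2.5))
s=robot.read_state();print(s['tool_pos'],s['force'])
E
```

```text
t: 8.0
tool_pos: [0.5164, -0.0978, 0.0889]
orientation: [-2.956, -1.059, 0.001]
force: [-1.4, 6.3, 2.5]
opening: 0.0293
gripper_force: 2.5
t: 8.17
tool_pos: [0.5169, -0.0978, 0.0887]
orientation: [2.964, 1.041, -0.0]
force: [0.0, -0.5, -0.6]
opening: 0.0284
gripper_force: 0.0
[ 0.51666394 -0.09709967  0.08856302] [ 0.51337177 -0.17522346  0.14321444]
```

View pics/t4.png

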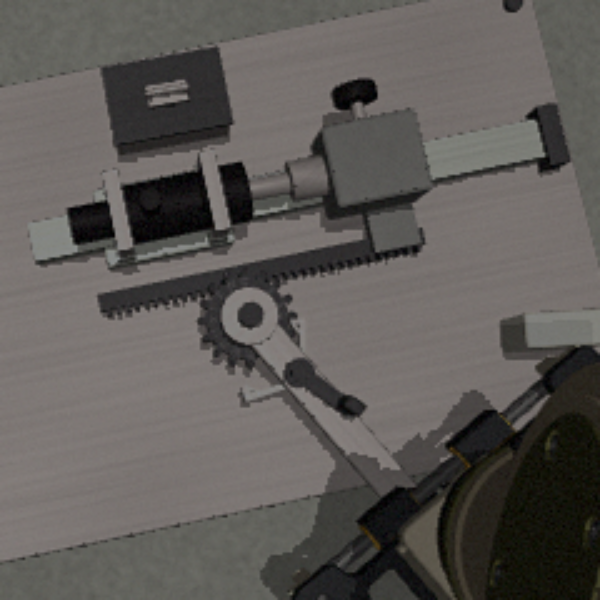

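The holder advanced about 23 mm, and the nose tip is now just at the mouth (crop 250,187). Next is the idle return, then a careful drive.

```bash
python3 -m inch '[-10.4,14.3,0,-6.8,31,-19.1,29.7,0,-13.5,31,-25.9,46,0,-20.3,31,-30.8,63,0,-27,31,-33.6,80.5,0,-33.8,31,-34.3,98.2,0,-40.6,31,-32.9,115.8,0,-47.3,31,-29.5,133.2,0,-54.1,31,-24.1,150,0,-60.8,31,-16.7,166.1,0,-67.6,31]'; python3 -m inch '[0,0,0,0,31,0,0,0,0,31]'
cat > m.py <<'E'
# holder shift along feed since reference image, by template matching around the thumb-knob/block
from h import *
import sys
c=read_camera("top"); g=cv2.cvtColor(c["image"],cv2.COLOR_BGR2GRAY)
if sys.argv[1]=="ref": cv2.imwrite("ref.png",g)
r=cv2.imread("ref.png",0); x,y,w,h=384,146,52,58
S=cv2.matchTemplate(g[y-8:y+h+16,x-40:x+w+8],r[y:y+h,x:x+w],cv2.TM_CCOEFF_NORMED)
_,v,_,(a,b)=cv2.minMaxLoc(S)
f=lambda i:0 if i<=0 or i>=S.shape[1]-1 else .5*(S[b,i-1]-S[b,i+1])/(S[b,i-1]-2*S[b,i]+S[b,i+1])
px=40-(a+f(a)); s=robot.read_state(); F=s["force"];A=np.array([.632,-.0024]);d=s["tool_pos"][:2]-A;w=np.arctan2(-d[1],-d[0])
print("feed mm %.1f"%(px/442.66*610/np.cos(.18)),"score %.2f"%v,"w %.3f"%w,"push N %.1f"%(-(F[0]*np.sin(w)-F[1]*np.cos(w))),s["tool_pos"].round(4),F.round(1))
E
python3 m.py ref
python3 - <<'E'
import numpy as np
p=lambda w:-150*np.array([np.cos(w),np.sin(w)])
def arc(a,b,n):
    print([[*map(float,(p(w)-p(a)).round(1)),float(np.degrees(w-a).round(1))] for w in np.linspace(a,b,n+1)[1:]])
arc(-.49,-.11,4); 
a=-.11
while a<.86: arc(a,a+.07,1); a+=.07
E
```

```text
t: 9.05
tool_pos: [0.4995, 0.0706, 0.0886]
orientation: [3.04, -0.79, -0.001]
force: [0.8, -1.6, -0.5]
opening: 0.0292
gripper_force: 0.5
t: 9.22
tool_pos: [0.5, 0.0703, 0.0886]
orientation: [3.045, -0.773, -0.0]
force: [-0.1, 1.1, -0.1]
opening: 0.0285
gripper_force: 0.5
feed mm -0.0 score 1.00 w -0.500 push N 1.0 [0.4999 0.0698 0.0885] [-0.4  1.3  1.2]
[[-6.1, -12.9, 5.4], [-11.0, -26.3, 10.9], [-14.5, -40.1, 16.3], [-16.7, -54.1, 21.8]]
[[-0.8, -10.5, 4.0]]
[[-0.1, -10.5, 4.0]]
[[0.7, -10.5, 4.0]]
[[1.4, -10.4, 4.0]]
[[2.1, -10.3, 4.0]]
[[2.9, -10.1, 4.0]]
[[3.6, -9.9, 4.0]]
[[4.2, -9.6, 4.0]]
[[4.9, -9.3, 4.0]]
[[5.5, -8.9, 4.0]]
[[6.1, -8.5, 4.0]]
[[6.7, -8.1, 4.0]]
[[7.3, -7.6, 4.0]]
[[7.8, -7.0, 4.0]]
```

```bash
python3 -m inch '[-6.1,-12.9,0,5.4,31,-11,-26.3,0,10.9,31,-14.5,-40.1,0,16.3,31,-16.7,-54.1,0,21.8,31,-16.7,-54.1,0,21.8,31,-16.7,-54.1,0,21.8,31]' >/dev/null; python3 m.py x
python3 -m inch '[-0.5,-5.3,0,2,31,-0.8,-10.5,0,4,31,-0.8,-10.5,0,4,31,-0.8,-10.5,0,4,31]'>/dev/null; python3 m.py x
```

```text
feed mm 7.6 score 0.96 w -0.116 push N -0.2 [0.4836 0.0149 0.0886] [ 1.  -0.4  0.6]
feed mm 8.4 score 0.97 w -0.052 push N 2.1 [0.483  0.0053 0.0886] [-1.9  2.2  0.7]
```

```bash
python3 -m inch '[0,-3.5,0,1.3,31,-0.1,-7,0,2.7,31,-0.1,-10.5,0,4,31,-0.1,-10.5,0,4,31,-0.1,-10.5,0,4,31]'; python3 m.py x
```

```text
t: 10.62
tool_pos: [0.4828, -0.0053, 0.0885]
orientation: [-3.141, -0.028, 0.001]
force: [-2.1, 2.9, 1.3]
opening: 0.0293
gripper_force: 1.5
feed mm 9.8 score 0.95 w 0.019 push N 2.9 [ 0.4828 -0.0053  0.0886] [-1.4  2.9  1.3]
```

```bash
python3 -m inch '[0.1,-2,0,0.8,31,0.3,-4,0,1.5,31,0.4,-6,0,2.3,31,0.4,-6,0,2.3,31,0.4,-6,0,2.3,31]'; python3 m.py x
```

```text
t: 11.08
tool_pos: [0.4831, -0.0111, 0.0885]
orientation: [-3.14, -0.093, 0.001]
force: [-2.4, 5.0, 2.2]
opening: 0.029
gripper_force: 2.3
feed mm 10.7 score 0.94 w 0.059 push N 4.8 [ 0.4831 -0.0112  0.0885] [-3.   4.6  2.2]
```

```bash
python3 -m inch '[0.1,-2,0,0.8,31,0.3,-4,0,1.5,31,0.4,-5,0,1.9,31,0.4,-5,0,1.9,31,0.4,-5,0,1.9,31]'; python3 m.py x
```

```text
t: 11.55
tool_pos: [0.4834, -0.0158, 0.0885]
orientation: [-3.137, -0.145, 0.001]
force: [-2.5, 6.9, 2.7]
opening: 0.029
gripper_force: 3.2
feed mm 11.1 score 0.96 w 0.090 push N 6.7 [ 0.4834 -0.0158  0.0885] [-2.7  6.4  2.9]
```

```bash
python3 -m inch '[0.1,-1.5,0,0.6,31,0.3,-3,0,1.1,31,0.5,-4,0,1.5,31,0.5,-4,0,1.5,31,0.5,-4,0,1.5,31]'; python3 m.py x
```

```text
t: 12.02
tool_pos: [0.4838, -0.0195, 0.0885]
orientation: [-3.134, -0.186, 0.002]
force: [-4.0, 7.4, 3.0]
opening: 0.0291
gripper_force: 3.9
feed mm 11.4 score 0.96 w 0.115 push N 8.4 [ 0.4838 -0.0195  0.0885] [-3.7  8.   3.8]
```

```bash
python3 -m inch '[0.2,-2,0,0.7,31,0.4,-4,0,1.5,31,0.7,-6,0,2.3,31,0.7,-6,0,2.3,31,0.7,-6,0,2.3,31]'; python3 m.py x
```

```text
t: 12.48
tool_pos: [0.4846, -0.0253, 0.0885]
orientation: [-3.13, -0.249, 0.001]
force: [-2.5, 9.5, 3.2]
opening: 0.0292
gripper_force: 4.5
feed mm 12.0 score 0.95 w 0.154 push N 9.3 [ 0.4846 -0.0253  0.0884] [-2.9  8.9  3.6]
```

```bash
python3 -m inch '[0.2,-1.5,0,0.6,31,0.5,-3,0,1.1,31,0.5,-3,0,1.1,31,0.5,-3,0,1.1,31]'; python3 m.py x
```

```text
t: 12.87
tool_pos: [0.485, -0.028, 0.0884]
orientation: [-3.127, -0.279, 0.001]
force: [-2.8, 9.4, 3.8]
opening: 0.029
gripper_force: 5.2
feed mm 12.2 score 0.96 w 0.172 push N 10.2 [ 0.485  -0.028   0.0884] [-2.6  9.9  2.9]
```

```bash
python3 -m inch '[0.4,-2,0,0.7,31,0.7,-3.9,0,1.5,31,1,-4.9,0,1.9,31,1,-4.9,0,1.9,31,1,-4.9,0,1.9,31]'; python3 m.py x
```

```text
t: 13.33
tool_pos: [0.4859, -0.0326, 0.0884]
orientation: [-3.121, -0.331, 0.002]
force: [-3.0, 11.1, 4.0]
opening: 0.0292
gripper_force: 6.0
feed mm 12.6 score 0.97 w 0.204 push N 10.6 [ 0.4859 -0.0326  0.0884] [-3.8 10.1  3.9]
```

```bash
python3 -m inch '[0.4,-1.5,0,0.6,31,0.6,-2.5,0,0.9,31,0.6,-2.5,0,0.9,31,0.6,-2.5,0,0.9,31]'; python3 m.py x;python3 m.py x
```

```text
t: 13.72
tool_pos: [0.4864, -0.0348, 0.0884]
orientation: [-3.118, -0.355, 0.002]
force: [-4.1, 13.1, 4.5]
opening: 0.0294
gripper_force: 6.6
feed mm 12.7 score 0.97 w 0.219 push N 13.0 [ 0.4864 -0.0348  0.0884] [-3.8 12.5  5. ]
feed mm 12.7 score 0.97 w 0.219 push N 12.9 [ 0.4864 -0.0348  0.0884] [-3.9 12.3  4.2]
```

```bash
python3 -m inch '[0.4,-1.5,0,0.6,31,0.6,-2.5,0,0.9,31,0.6,-2.5,0,0.9,31,0.6,-2.5,0,0.9,31]'; for i in 1 2 3 4 5; do python3 m.py x; done
```

```text
t: 14.15
tool_pos: [0.487, -0.0372, 0.0884]
orientation: [-3.115, -0.38, 0.002]
force: [-3.9, 14.1, 5.8]
opening: 0.0291
gripper_force: 7.0
feed mm 12.9 score 0.97 w 0.235 push N 13.9 [ 0.4869 -0.0372  0.0884] [-4.8 13.1  4.7]
feed mm 12.9 score 0.97 w 0.235 push N 14.0 [ 0.4869 -0.0371  0.0884] [-4.3 13.4  5.3]
feed mm 12.9 score 0.97 w 0.235 push N 13.5 [ 0.4869 -0.0371  0.0884] [-4.1 12.9  5.4]
feed mm 12.9 score 0.97 w 0.235 push N 13.5 [ 0.4869 -0.0372  0.0884] [-5.1 12.7  4.3]
feed mm 12.9 score 0.97 w 0.235 push N 13.7 [ 0.4869 -0.0371  0.0884] [-4.3 13.   4.8]
```

Pushing a steady 13.7 N or so. Next I ease off gently and watch whether the holder stays put.

```bash
python3 -m inch '[-0.2,1,0,0,31,-0.4,2,0,0,31,-0.6,3,0,0,31,-0.8,3.5,0,0,31,-0.8,3.5,0,0,31]'; python3 m.py x; python3 m.py x
```

```text
t: 14.82
tool_pos: [0.4866, -0.0343, 0.0884]
orientation: [-3.116, -0.38, 0.001]
force: [-2.6, 9.4, 2.7]
opening: 0.0289
gripper_force: 5.2
feed mm 12.9 score 0.97 w 0.216 push N 10.8 [ 0.4866 -0.0343  0.0885] [-2.1 10.6  2.2]
feed mm 12.9 score 0.97 w 0.216 push N 10.8 [ 0.4866 -0.0343  0.0885] [-2.6 10.5  2.7]
```

```bash
python3 -m inch '[-0.5,2,0,-0.7,31,-1,4,0,-1.5,31,-1.4,6,0,-2.3,31,-1.8,8,0,-3,31,-1.8,8,0,-3,31]'; python3 m.py x; python3 -m inch '[-0.4,2,0,-0.7,31,-0.7,4,0,-1.5,31,-0.9,6,0,-2.3,31,-1,8,0,-3,31,-1,8,0,-3,31]'; python3 m.py x
```

```text
t: 15.33
tool_pos: [0.4852, -0.0272, 0.0885]
orientation: [-3.127, -0.297, -0.0]
force: [0.3, 6.6, 0.5]
opening: 0.0293
gripper_force: 3.2
feed mm 12.7 score 0.98 w 0.167 push N 6.2 [ 0.4852 -0.0272  0.0885] [ 0.1  6.3 -0.1]
t: 15.8
tool_pos: [0.4841, -0.0198, 0.0886]
orientation: [3.134, 0.215, 0.0]
force: [1.4, 4.3, -1.6]
opening: 0.0285
gripper_force: 1.8
feed mm 12.2 score 0.96 w 0.117 push N 3.3 [ 0.4841 -0.0198  0.0886] [-0.2  3.3 -1.6]
```

```bash
python3 -m inch '[-0.1,1,0,-0.4,31,-0.3,2,0,-0.8,31,-0.4,3,0,-1.2,31,-0.4,4,0,-1.5,31,-0.4,4,0,-1.5,31]' >/dev/null; python3 m.py x; python3 -m inch '[0,1,0,-0.4,31,-0.1,2,0,-0.8,31,-0.2,3,0,-1.2,31,-0.2,4,0,-1.5,31,-0.2,4,0,-1.5,31]'>/dev/null; python3 m.py x;  python3 m.py x
```

```text
feed mm 11.9 score 0.95 w 0.092 push N 0.5 [ 0.4837 -0.0161  0.0886] [-0.5  0.5 -0.5]
feed mm 11.6 score 0.96 w 0.064 push N -0.4 [ 0.4836 -0.012   0.0887] [-1.1 -0.5 -0.4]
feed mm 11.6 score 0.96 w 0.065 push N 0.1 [ 0.4836 -0.0121  0.0887] [ 0.1  0.1 -0. ]
```

```bash
python3 -m inch '[0,0,0,0,31,0,0,0,0,31,0,0,0,0,31,0,0,0,0,31,0,0,0,0,31,0,0,0,0,31,0,0,0,0,31,0,0,0,0,31,0,0,0,0,31,0,0,0,0,31]' >/dev/null; python3 m.py x
python3 - <<'E'
from h import *
c=read_camera("top"); cv2.imwrite("pics/t5.png",cv2.resize(c["image"][160:340,310:470],None,fx=3.3,fy=3.3,interpolation=cv2.INTER_CUBIC))
E
```

```text
feed mm 11.6 score 0.96 w 0.065 push N -0.2 [ 0.4835 -0.012   0.0886] [-0.1 -0.2 -0.3]
```

View pics/t5.png

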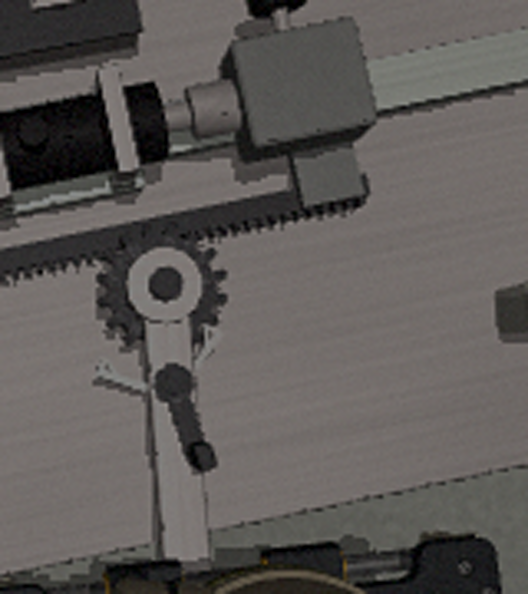

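The nose is inside the bore, the tab is on the feeding side, and the holder is steady with no push on the knob. I can let go now.

```bash
python3 -m inch '[0,0,0,0,45,0,0,0,0,45,0,0,0,0,45,0,0,30,0,45,0,0,65,0,45,0,0,100,0,45,-20,0,130,0,45,-40,0,140,0,45,-40,0,140,0,45,-40,0,140,0,45]'; python3 m.py x
python3 - <<'E'
from h import *
c=read_camera("side"); cv2.imwrite("pics/s6.png",cv2.resize(c["image"][100:380,170:500],None,fx=2.3,fy=2.1))
E
```

```text
t: 18.6
tool_pos: [0.444, -0.0122, 0.2298]
orientation: [3.138, 0.134, 0.005]
force: [-0.5, 0.5, 0.6]
opening: 0.0421
gripper_force: 0.0
feed mm 11.6 score 0.96 w 0.051 push N 0.5 [ 0.4437 -0.0121  0.2286] [-0.1  0.5  0.5]
```

View pics/s6.png

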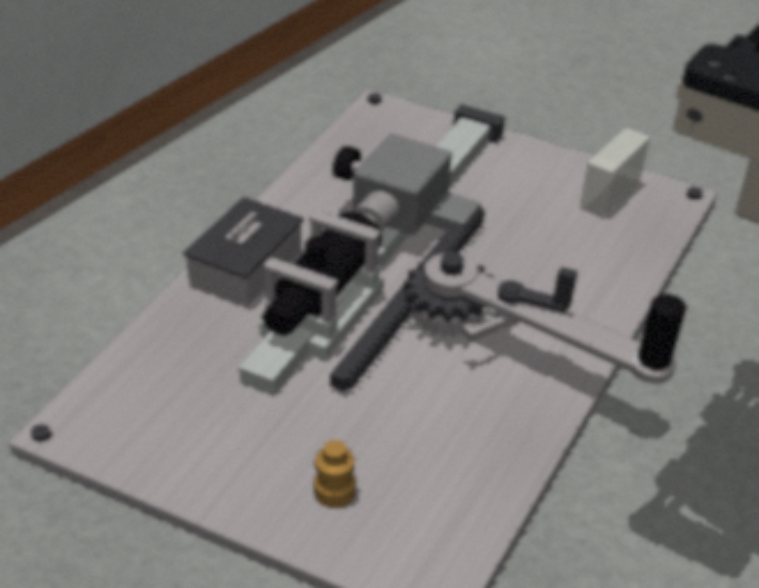

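The robot is clear of everything. The tab is on the feeding side, the nose is in the bore, and the loose parts look untouched.

```bash
python3 -c "
from plant import job
print(job.close_job())"
```

```text
the job is handed in; nothing more can be done
None
```

I handed the job in with the tab on the feeding side and the nose bedded at a steady push of about 13.7 N. When I eased off, the holder slid back about 1.3 mm and then held steady, so the nose should still be pressed on its seal, though less hard than at 14 N; the arm is clear and the loose parts look undisturbed.

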